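# Find the jammed pad on a sprung base plate

### The job

One of the six sprung pads on the grey base plate is jammed and stays high under load while the other five sink. Pick up the steel weight by its stem, press its foot gently on the pads to find the high one (never harder than about 20 N), and leave the weight standing upright on that pad. Do not shove the pipe fittings lying around.

Things in the scene. Friction and masses are not known exactly. Their poses are not given: they have to be found in the camera images.
- plate: Grey steel base plate fixed to the bench, 190 mm (its x) by 280 mm (its y), 20 mm thick; origin at the centre of its underside, z up. On it stand six equal mounts, at its x = -45 and +45 mm and y = -88, 0 and +88 mm: low steel collars 58 mm across, 7 mm high, each carrying a round black rubber pad 44 mm across whose flat top is 40 mm above the plate's underside.
- pads_center (a point): Point on the plate's vertical centre line at the level of the pad tops, 40 mm above the bench; axes as the plate's. Unloaded, all six pads are equally high and look alike. Five are sprung: they sink straight down about 1 mm per N, to a hard stop after 9 mm (9 N). The sixth, in any of the six places, is jammed and sinks only 1 mm per 8 N.
- weight_center (a point): Centre, half-way up, of a steel probe weight standing on the bench, 100 mm tall, 0.5 to 0.65 kg: lower half a cylinder 36 mm across and 50 mm high, upper half a grip stem 22 mm across and 50 mm high on the same axis; z along the axis, up. Left free on a sprung pad it sinks it 4 to 6 mm, on the jammed pad less than 1 mm.
- foot: Lowest 20 mm of that weight, rigidly part of it (36 mm across, flat underside); origin at the centre of the weight's underside, z up.
- elbow_center (a point): Bystander: loose cream plastic pipe elbow, 56 mm sockets, about 75 mm by 75 mm, 56 mm high; point where its two axes meet, 28 mm above the bench.
- tee_center (a point): Bystander: loose cream plastic pipe tee, 56 mm sockets, 90 mm by 75 mm, 56 mm high; point where its axes meet, 28 mm above the bench.
- sleeve_center (a point): Bystander: loose cream plastic pipe sleeve standing on end, 64 mm across, 60 mm high; its centre.
There are look-alikes about, which are no part of the job. What is shaped like the part that bears weight_center but orange or yellow is not meant.

How it is judged:
By the outcome, as a careful person would: the job done as asked, in the order asked, and still so for the second after the job is handed in, with the robot touching nothing.
It also fails if it takes over 64 s, if anything falls off the work surface, if the arm or the gripper's body presses on something with over 40 N, if the wrist force passes 120 N, or if a joint passes its speed limit or range.

### The arm

A 6-joint arm with a two-finger parallel gripper is mounted at the origin on the work surface. World frame = base frame: x ahead of the robot, y to its left, z up, the work surface at z = 0. Lengths are in mm, angles in rad, forces in N, time in s.
With the tool pointing down it reaches from about 425 to 950 mm from the base axis. Payload 14.7 kg.
Tool frame: the origin (TCP) lies at the very end of the fingers, on their centre line; the grasp point (between the pads) lies 19 mm behind it; z points along the fingers, y is the direction in which the jaws open and shut (so a half turn about z gives the same grasp; the last joint's range is limited). The gripper opens to 85 mm and grips with 20 to 120 N. Pads are 22 mm wide; open, the fingers measure 114 mm over their backs; the gripper's body (76 mm by 85 mm) begins 54 mm behind the grasp point. The pads swing forward as they close: fully open they stand 13 mm farther back than shut.
Start: joints at [1.155, 0.48, 1.596, -0, 1.065, -0.047], TCP at [234.298, 606.297, 231.297] pointing down, gripper open.
Joint ranges: [-2.75, 2.75], [-0.82, 2.05], [0.23, 2.67], [-1.56, 4.7], [0.09, 2.69], [-2.92, 2.92]. Speed limits (rad/s): [1.89, 1.89, 2.39, 3.01, 3.01, 3.01].

### API

Orientations are given as a unit quaternion [x, y, z, w].
In Python, from rig import env, imaging gives the robot as it stands. The module is installed in compiled form; this text tells all that it offers. Calls block until the motion is done:
- env.move_ptp(position, orientation): joint-space move of the TCP to a pose.
- env.servo_line(position, speed=150, orientation=None, guard=None): straight line of the TCP; orientation=None keeps the orientation; speed is the mean speed in mm/s. With guard (N) it stops when the force on the tool has changed by that much, and returns True; else False.
- env.goto_joints(angles): joint-space move.
- env.move_gripper(opening, f_grip=None): finger opening in mm; f_grip is the grip in N (None keeps the last); returns when the fingers have stopped.
- env.hold(seconds).
- env.ik(position, orientation): joint angles nearest the present ones, or None.
- imaging.get_image(name): name is "scene" or "top" or "wrist"; returns (picture, depth): 480x640x3 uint8, red, green, blue; 480x640 float32, mm along the optical axis (not along the pixel's ray), 0 where there is no reading.
- imaging.get_calibration(name): a dict with "fx", "fy", "cx", "cy" (pixels), "world_to_cam" (4x4, takes a point from world to camera coordinates). Camera axes: x right, y up, looking along -z (the intrinsics and any distortion apply to the point x, -y, -z); pixel columns grow to the right and rows downward; lengths in mm; the calibration is good to about 2 mm. A picture is of the moment at which its call begins: read the wrist's pose just before it. get_calibration takes no time and is no camera call; for the wrist camera it gives the pose at the moment of the call.
A pose or a line that the arm cannot do raises env.Unreachable and nothing moves.
- env.hand_in(): hands the job in, once; it reports no verdict.
Readings, each from a call of its own:
- env.read_clock(): time.
- env.read_qpos(): joint angles.
- env.read_dq(): joint speeds.
- env.read_tau(): joint torques, N m.
- env.read_position(): TCP position.
- env.read_tool_rot(): TCP orientation.
- env.read_ft_force(): force on the tool from outside, world axes, zero at the start.
- env.read_wrist_torque(): the same for the moment, N m.
- env.read_width(): finger opening in mm.
Only numpy, scipy, OpenCV 4.12 (cv2) and the standard library are available. Lean on these libraries where they do the work, as an engineer would, in place of code of your own. Each camera call takes 0.05 s, during which the arm holds its last target.

## Working session

There is one attempt and no reset: what is moved stays moved. The work goes in short steps, each a Python script; the robot and the scene stay as the last script left them, time stands still between calls to the robot, and variables do not carry over. Pictures are saved under pics/ and viewed, and the job is handed in when it is done.

```bash
mkdir -p pics
python3 - <<'E'
from rig import env, imaging
import cv2
for n in ("scene","top","wrist"):
    im,d=imaging.get_image(n); cv2.imwrite(f"pics/{n}0.png",im[:,:,::-1])
    c=imaging.get_calibration(n); print(n,c, (d>0).mean())
print(env.read_clock(),env.read_tool_rot(),env.read_ft_force(),env.read_width())
E
```

```text
scene {'fx': 565.9344512988082, 'fy': 565.9344512988082, 'cx': 309.0957320139342, 'cy': 234.88619210318686, 'world_to_cam': array([[-7.33457022e-01,  6.79576686e-01,  1.47079785e-02,
         4.16224286e+02],
       [-5.79314743e-01, -6.36272025e-01,  5.09462795e-01,
         2.93318977e+02],
       [ 3.55577313e-01,  3.65148516e-01,  8.60366977e-01,
        -1.38714631e+03],
       [ 0.00000000e+00,  0.00000000e+00,  0.00000000e+00,
         1.00000000e+00]])} 0.99615234375
top {'fx': 534.9799603395196, 'fy': 534.9799603395196, 'cx': 317.81915201185046, 'cy': 241.4306028274562, 'world_to_cam': array([[ 9.58436788e-03, -9.99888056e-01,  1.14897943e-02,
         1.29734794e+01],
       [ 9.84892937e-01,  1.14261424e-02,  1.72786998e-01,
        -5.71188784e+02],
       [-1.72898940e-01,  9.66016305e-03,  9.84892196e-01,
        -1.23120860e+03],
       [ 0.00000000e+00,  0.00000000e+00,  0.00000000e+00,
         1.00000000e+00]])} 0.996064453125
wrist {'fx': 355.4269602968424, 'fy': 355.4269602968424, 'cx': 316.4477288586114, 'cy': 243.04970172144016, 'world_to_cam': array([[ 3.59985621e-01,  9.32957852e-01, -1.06504759e-05,
        -6.51700093e+02],
       [-8.88705647e-01,  3.42907251e-01, -3.04330231e-01,
         3.88132179e+01],
       [-2.83923626e-01,  1.09563972e-01,  9.52566591e-01,
        -3.78993109e+02],
       [ 0.00000000e+00,  0.00000000e+00,  0.00000000e+00,
         1.00000000e+00]])} 0.9958658854166667
0.15 [ 1.83348146e-01  9.83047930e-01 -4.62035474e-04 -1.02218825e-04] [-0.86857446 -0.75945919  0.29243965] 85.29956266125461
```

View pics/scene0.png

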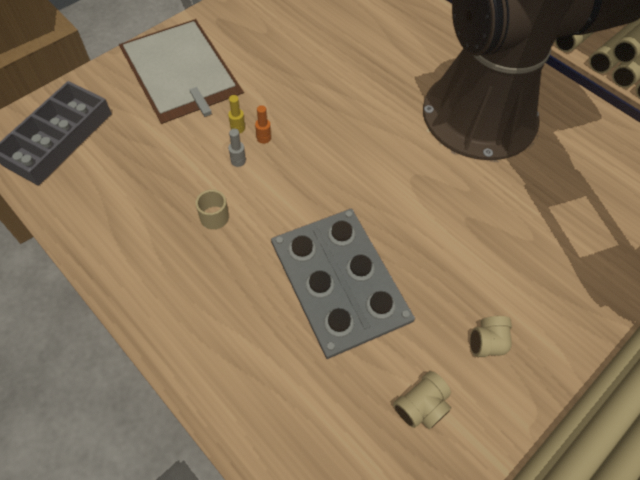

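View pics/top0.png

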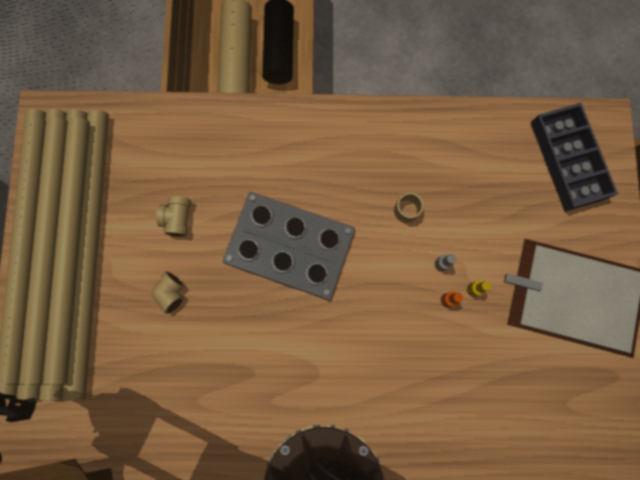

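View pics/wrist0.png

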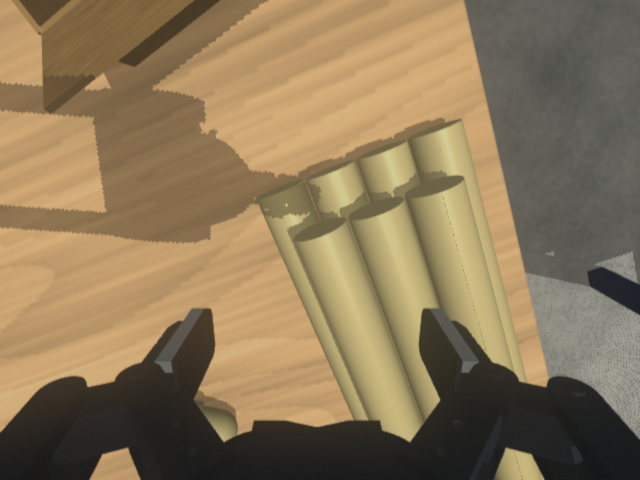

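The weight is the grey piece at top (446,262) and scene (237,150). The yellow one (481,288 in top) and the orange one (453,299) are decoys. The plate is centred near top (289,246), with the elbow and tee to its left and the sleeve at (409,208).

```bash
cat > h.py <<'E'
from rig import env, imaging
import numpy as np, cv2
def cloud(n):
    c=imaging.get_calibration(n); im,d=imaging.get_image(n)
    v,u=np.mgrid[0:480,0:640]
    P=np.stack([(u-c["cx"])/c["fx"]*d,-(v-c["cy"])/c["fy"]*d,-d,np.ones_like(d)],-1)
    W=P@np.linalg.inv(c["world_to_cam"]).T
    W[d<=0]=np.nan
    return im,W[...,:3],c
def ray(c,px,z):
    T=np.linalg.inv(c["world_to_cam"]); o=T[:3,3]
    r=T[:3,:3]@np.array([(px[0]-c["cx"])/c["fx"],-(px[1]-c["cy"])/c["fy"],-1])
    return o+r*(z-o[2])/r[2]
E
python3 - <<'E'
from h import *
boxes={"top":((225,190,360,300),(430,245,462,278)),"scene":((270,205,415,355),(225,125,250,170))}
for n in boxes:
    im,W,c=cloud(n); (x0,y0,x1,y1),b=boxes[n]
    g=cv2.cvtColor(im,cv2.COLOR_RGB2GRAY)
    m=np.zeros_like(g); m[y0:y1,x0:x1]=(g[y0:y1,x0:x1]<45)
    k,l,s,cen=cv2.connectedComponentsWithStats(m)
    for i in range(1,k):
        if s[i,4]>80:
            sel=l==i; Z=W[sel]; t=Z[np.abs(Z[:,2]-np.nanpercentile(Z[:,2],70))<4]
            print(n,cen[i].round(1),s[i,4],"ray40",ray(c,cen[i],40)[:2].round(1),"depth",np.nanmedian(t,0).round(1),((t.min(0)+t.max(0))/2).round(1),len(t))
    x0,y0,x1,y1=b; Q=W[y0:y1,x0:x1].reshape(-1,3); C=im[y0:y1,x0:x1].reshape(-1,3).astype(int)
    for lo,hi in((92,110),(60,92),(15,45)):
        t=Q[(Q[:,2]>lo)&(Q[:,2]<hi)]; print(n,"weight",lo,hi,len(t),t.mean(0).round(1),t.min(0).round(1),t.max(0).round(1))
    # table z
    print("bench z",np.nanmedian(Q[:,2]))
    cv2.imwrite(f"pics/{n}_w.png",cv2.resize(im[y0-30:y1+40,x0-30:x1+40],None,fx=6,fy=6,interpolation=2)[:600,:800,::-1])
E
```

```text
top [261.2 214.6] 207 ray40 [637.4 157.3] depth [636.8 157.5  40.2] [637.5 156.8  40.8] 160
top [294.9 226.5] 212 ray40 [608.9  74.7] depth [610.3  74.7  39.8] [609.7  74.5  40.7] 167
top [329.1 238.1] 213 ray40 [581.1  -8.2] depth [581.6  -8.1  39.6] [581.5  -9.2  40.3] 180
top [248.2 248.8] 220 ray40 [552.7 186.1] depth [552.4 186.5  39.6] [552.7 186.5  40.4] 183
top [282.4 261. ] 218 ray40 [524.2 103.4] depth [524.5 103.8  40. ] [524.1 103.1  40.8] 175
top [316.7 272.9] 216 ray40 [496.3  20.8] depth [496.   20.2  40.2] [496.2  20.2  40.9] 172
top weight 92 110 74 [ 525.9 -285.6   99. ] [ 516.  -295.8   92.5] [ 536.7 -275.3  105. ]
top weight 60 92 36 [ 522.4 -278.9   75.3] [ 515.  -289.7   60.5] [ 534.8 -275.1   89.8]
top weight 15 45 56 [ 519.7 -275.2   30.9] [ 508.5 -292.2   15.3] [ 540.7 -267.8   45. ]
bench z 0.9807305309002459
scene [360.2 266.3] 224 ray40 [530.2 108.3] depth [528.9 108.2  39.6] [527.8 106.9  40.2] 202
scene [320.3 281.9] 263 ray40 [612.4  79.7] depth [611.2  79.   39.9] [611.1  78.7  40.6] 234
scene [379.6 303. ] 211 ray40 [559.1 189.1] depth [558.9 188.   39.9] [555.4 189.5  40.4] 184
scene [339.2 319.9] 278 ray40 [640.6 161.4] depth [639.5 160.5  39.7] [640.  161.2  40.1] 249
scene weight 92 110 81 [ 525.7 -284.8   98.5] [ 514.6 -296.9   92. ] [ 536.1 -273.6  104.4]
scene weight 60 92 95 [ 528.8 -279.9   76.4] [ 515.5 -292.5   61.8] [ 536.9 -272.5   92. ]
scene weight 15 45 183 [ 517.8 -293.2   28.1] [ 458.5 -368.9   15.1] [ 543.6 -265.9   44.8]
bench z 4.102704571595837
```

```bash
cat >> h.py <<'E'
from scipy.spatial.transform import Rotation as R
def down(deg):
    a=np.radians(deg); y=np.array([np.cos(a),np.sin(a),0]); z=np.array([0,0,-1.]); x=np.cross(y,z)
    return R.from_matrix(np.stack([x,y,z],1)).as_quat()
def padsin(n,m_box=None,thr=45):
    im,W,c=cloud(n); g=cv2.cvtColor(im,cv2.COLOR_RGB2GRAY)
    m=((g<thr)&(np.abs(W[...,2]-40)<6)).astype(np.uint8)
    k,l,s,cen=cv2.connectedComponentsWithStats(m); out=[]
    for i in range(1,k):
        if s[i,4]>100:
            cs,_=cv2.findContours((l==i).astype(np.uint8),0,1)
            e=cv2.fitEllipse(max(cs,key=len)); out.append((e[0],s[i,4],ray(c,e[0],40),np.nanmedian(W[l==i],0)))
    return im,out
E
python3 - <<'E'
from h import *
env.move_ptp([555,80,330],down(0))
im,o=padsin("wrist"); cv2.imwrite("pics/wp.png",im[:,:,::-1])
for e in o: print(np.round(e[0],1),e[1],e[2].round(1),e[3].round(1))
env.move_ptp([500,-270,260],down(-53)); env.move_gripper(60)
im,W,c=cloud("wrist"); cv2.imwrite("pics/ww.png",im[:,:,::-1]); np.savez("ww.npz",im=im,W=W)
print(env.read_clock(),env.read_qpos())
E
```

```text
4.3083 [-5.47869277e-01  3.36979911e-01  1.75350773e+00 -3.26160699e-06
  1.05106229e+00  3.76525158e-01]
```

View pics/wp.png

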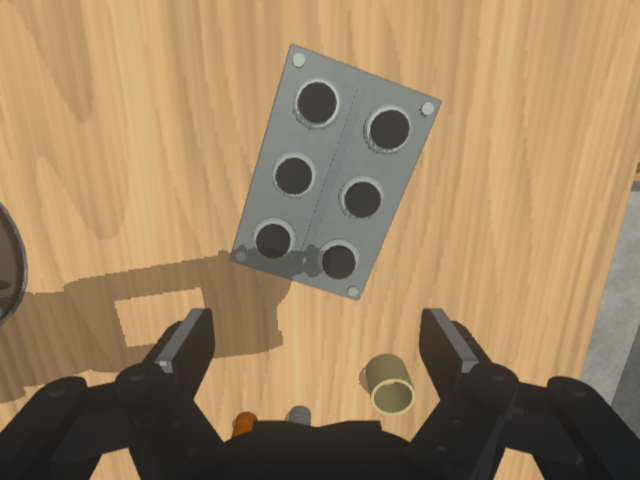

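View pics/ww.png

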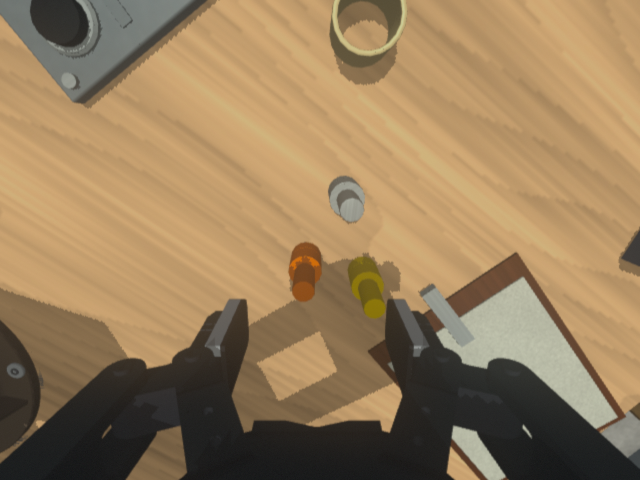

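Run:
```python
from h import *
f=np.load("ww.npz"); im,W=f["im"],f["W"]; c=imaging.get_calibration("wrist")
print("cam",np.linalg.inv(c["world_to_cam"])[:3,3])
for p in [(350,212),(345,190),(60,15),(303,290),(300,150)]: print(p,im[p[1],p[0]],W[p[1],p[0]].round(1),ray(c,p,100)[:2].round(1))
Q=W[170:230,320:372].reshape(-1,3)
for lo,hi in((92,108),(60,92),(15,45)):
    t=Q[(Q[:,2]>lo)&(Q[:,2]<hi)]; print(lo,len(t),t.mean(0).round(1),t.min(0).round(1),t.max(0).round(1),((t.min(0)+t.max(0))/2).round(1))
wp=cv2.cvtColor(cv2.imread("pics/wp.png"),7)
print(wp[103,317],wp[130,390])
cv2.imwrite("pics/wwc.png",cv2.resize(im[150:320,270:410],None,fx=3.5,fy=3.5,interpolation=0)[...,::-1])
```

```text
cam [ 562.38405341 -220.77265131  402.06547434]
(350, 212) [157 158 147] [ 525.6 -284.9   99.3] [ 525.6 -284.9]
(345, 190) [112 107  95] [ 534.3 -276.7   54.7] [ 537.9 -269.5]
(60, 15) [48 47 45] [502.3  20.3  39. ] [512.4 -20.3]
(303, 290) [142  79  26] [ 441.1 -296.5   99.3] [ 441.3 -296.4]
(300, 150) [209 169 118] [ 534.5 -218.9   -0.7] [ 541.4 -219.4]
92 488 [ 528.2 -284.1   99. ] [ 517.2 -295.    92.2] [ 538.6 -274.2  101.8] [ 527.9 -284.6   97. ]
60 138 [ 531.7 -277.3   77. ] [ 518.9 -288.6   60.2] [ 538.4 -274.    91.6] [ 528.6 -281.3   75.9]
15 129 [ 534.8 -272.1   30.7] [ 516.9 -290.3   15. ] [ 545.4 -267.3   44.9] [ 531.1 -278.8   29.9]
64 62
```

View pics/wwc.png

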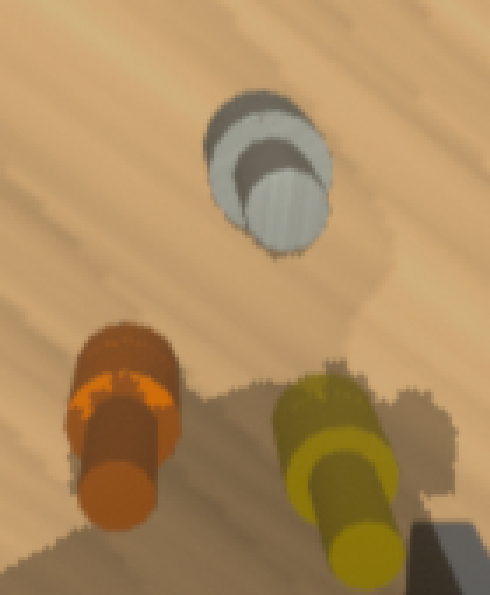

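Run:
```python
from h import *
q=down(-53)
env.move_ptp([527,-284.7,150],q); print(env.read_ft_force())
env.servo_line([527,-284.7,60],speed=80,guard=8)
print(env.read_position(),env.read_ft_force())
env.move_gripper(15,80); print(env.read_width(),env.read_ft_force())
env.servo_line([527,-284.7,110],speed=60); env.hold(0.2)
print(env.read_width(),env.read_ft_force(),env.read_clock())
im,_=imaging.get_image("wrist"); cv2.imwrite("pics/g.png",im[:,:,::-1])
```

```text
[0.27486368 0.12771861 1.35417104]
[ 527.34863641 -284.92661902   60.51983873] [-0.43268373  0.24121623 -0.06257882]
20.42675528690503 [0.20632978 0.70392581 5.90465155]
20.000142728837126 [-0.01346884 -0.6012805  -5.23384784] 7.7417
```

View pics/g.png

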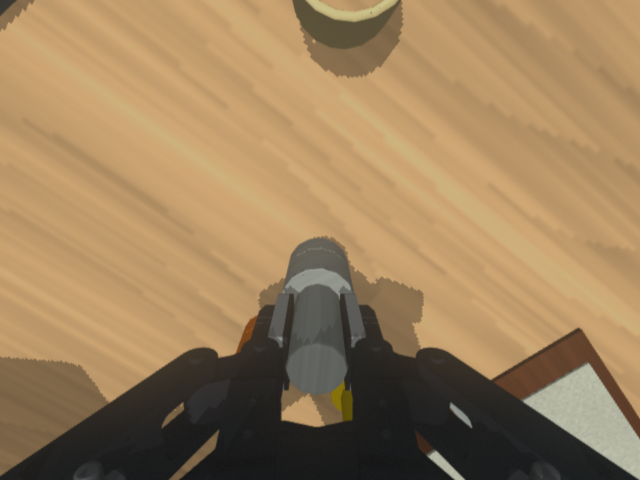

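The weight is held, with about 5.2 N of load on the wrist and the stem upright between the pads. Next I'll measure the pads with the wrist camera.

Run:
```python
from h import *
env.servo_line([527,-284.7,200],speed=150)
env.move_ptp([555,60,320],down(0)); env.hold(0.2)
im,o=padsin("wrist",thr=85); cv2.imwrite("pics/wp2.png",im[:,:,::-1])
for e in o: print(np.round(e[0],1),e[1],e[2].round(1),e[3].round(1))
print(env.read_clock(),env.read_ft_force())
```

```text
[316.3  80.5] 1287 [555.  189.9  40. ] [554.7 189.7  39.6]
[392.3 108.5] 1224 [639.3 161.4  40. ] [639.4 161.5  39.5]
[292.3 158.3] 1058 [527.1 107.6  40. ] [527.  107.8  39.5]
[364.1 183. ] 1005 [611.3  79.   40. ] [611.5  78.9  39.5]
[271.2 227.4] 934 [499.4  24.8  40. ] [499.5  24.9  39.4]
[343.9 245.3] 422 [589.1   1.6  40. ] [591.9   3.7  39.3]
10.1583 [-0.20167814  0.24309278 -4.84192622]
```

View pics/wp2.png

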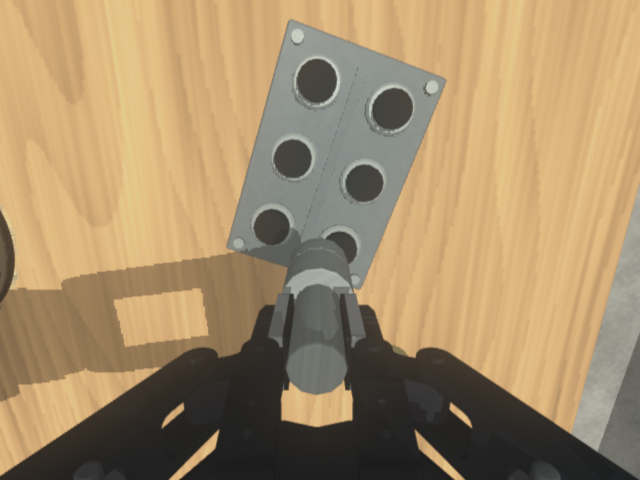

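```bash
cat >> h.py <<'E'
PC=np.array([569.0,91.6]); U=np.array([.947,-.320]); V=np.array([.320,.947])
def pad(i,j): return PC+45*U*i+88*V*j
E
python3 - <<'E'
from h import *
q=down(0); 
for i,j in [(1,-1),(1,0),(1,1),(-1,1),(-1,0),(-1,-1)]:
    p=pad(i,j)
    if (i,j)==(1,-1): env.move_ptp([*p,130],q)
    env.servo_line([*p,112],speed=120); env.hold(0.1)
    f0=env.read_ft_force()
    hit=env.servo_line([*p,93],speed=20,guard=6)
    z=env.read_position()[2]; f=env.read_ft_force()
    print((i,j),p.round(1),hit,"z",z.round(2),"f0",f0.round(1),"f",f.round(1),env.read_width().__round__(2),round(env.read_clock(),1))
    env.servo_line([*p,114],speed=80)
E
```

```text
(1, -1) [583.5  -6.1] True z 93.79 f0 [-1.2 -0.5 -5.6] f [ 1.4 -0.2  2. ] 20.68 12.2
(1, 0) [611.6  77.2] True z 93.89 f0 [ 0.2 -0.9 -4.4] f [ 2.  -0.4  2.6] 20.41 14.4
(1, 1) [639.8 160.5] True z 93.74 f0 [-0.6  0.1 -4.6] f [ 1.6 -0.4  1.4] 20.78 16.7
(-1, 1) [554.5 189.3] True z 93.81 f0 [-0.1  0.4 -5.1] f [1.7 0.8 2.8] 20.02 18.9
(-1, 0) [526.4 106. ] True z 98.61 f0 [ 0.6 -0.3 -5.1] f [ 0.1 -0.6  7.8] 20.23 21.0
(-1, -1) [498.2  22.7] True z 93.84 f0 [ 0.2 -0.4 -4.2] f [ 1.5 -0.2  2.1] 20.59 23.2
```

The pad at plate (-45, 0) is the jammed one: it stopped at z = 98.6 mm, while the other five went down to about 93.8 mm. I'll place the weight there.

Run:
```python
from h import *
q=down(0); p=pad(-1,0)+[0.2,0.3]
env.servo_line([*p,114],speed=100); env.servo_line([*p,103],speed=60); env.hold(0.15)
print(env.servo_line([*p,98],speed=10,guard=4.5),env.read_position().round(2),env.read_ft_force().round(1))
env.hold(0.2); print(env.read_ft_force().round(1))
im,_=imaging.get_image("scene"); cv2.imwrite("pics/s_pre.png",cv2.resize(im[180:330,250:450],None,fx=4,fy=4)[:,:,::-1])
print(env.read_clock())
```

```text
True [526.71 106.29  99.02] [1.2 0.7 5.8]
[ 2.5 -0.2  4.2]
25.7583
```

View pics/s_pre.png

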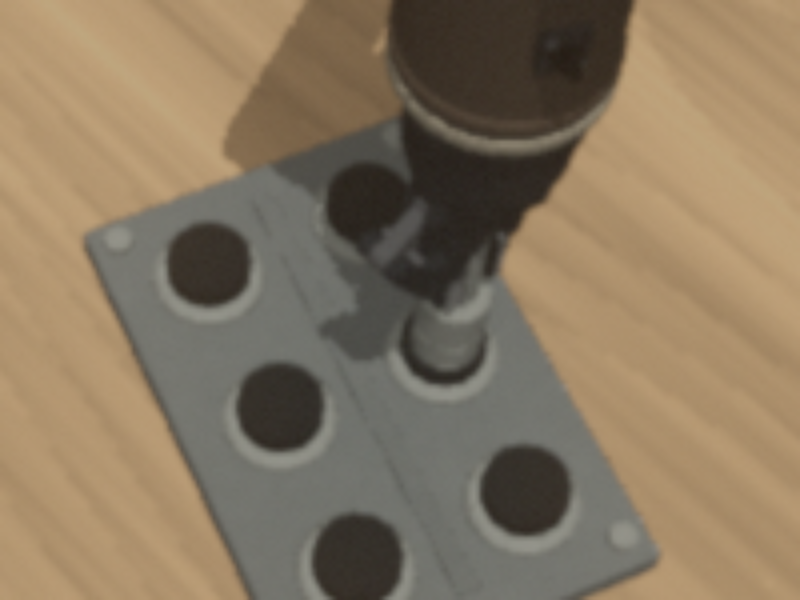

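Run:
```python
from h import *
im,_=imaging.get_image("wrist"); cv2.imwrite("pics/w_pre.png",cv2.resize(im[180:330,220:420],None,fx=4,fy=4)[:,:,::-1])
im,_=imaging.get_image("top"); cv2.imwrite("pics/t_pre.png",cv2.resize(im[200:320,220:380],None,fx=5,fy=5)[:,:,::-1])
```

```text
(no output)
```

View pics/w_pre.png

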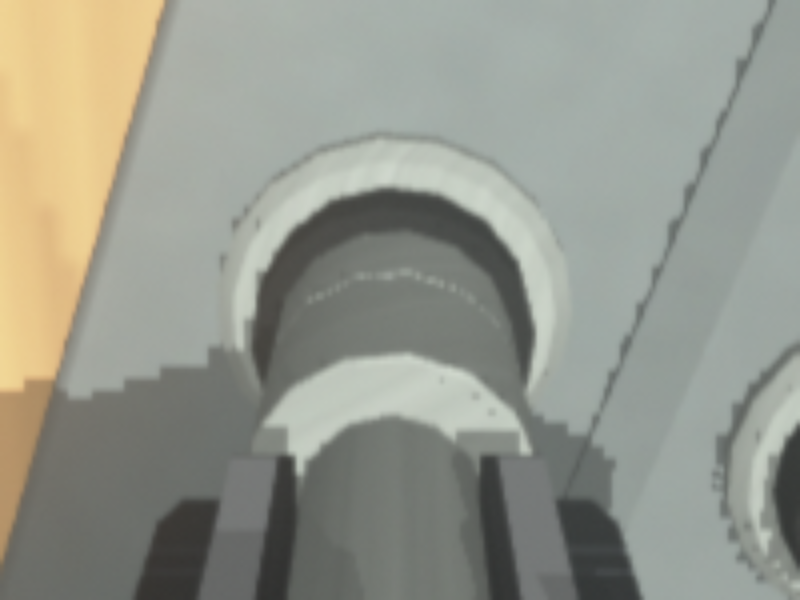

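View pics/t_pre.png

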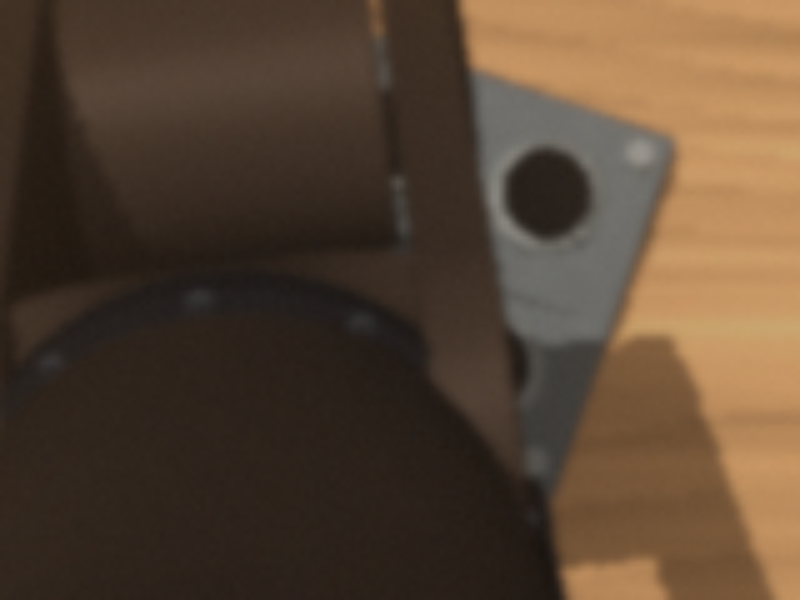

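The foot is centred across x, but the wrist and scene views both show it about 2.5–3 mm too far toward -y. I'll re-seat it with +2.5 mm in y, then release.

Run:
```python
from h import *
p=pad(-1,0)+[0.3,2.8]
x=env.read_position(); env.servo_line([x[0],x[1],104],speed=40); env.servo_line([*p,104],speed=30); env.hold(0.15)
print(env.servo_line([*p,98],speed=10,guard=4.5),env.read_position().round(2),env.read_ft_force().round(1))
env.hold(0.1)
im,_=imaging.get_image("wrist"); cv2.imwrite("pics/w_pre2.png",cv2.resize(im[180:330,220:420],None,fx=4,fy=4)[:,:,::-1])
print(env.read_clock())
```

```text
True [526.74 108.78  99.08] [ 1.2 -0.1  3.6]
27.1833
```

View pics/w_pre2.png

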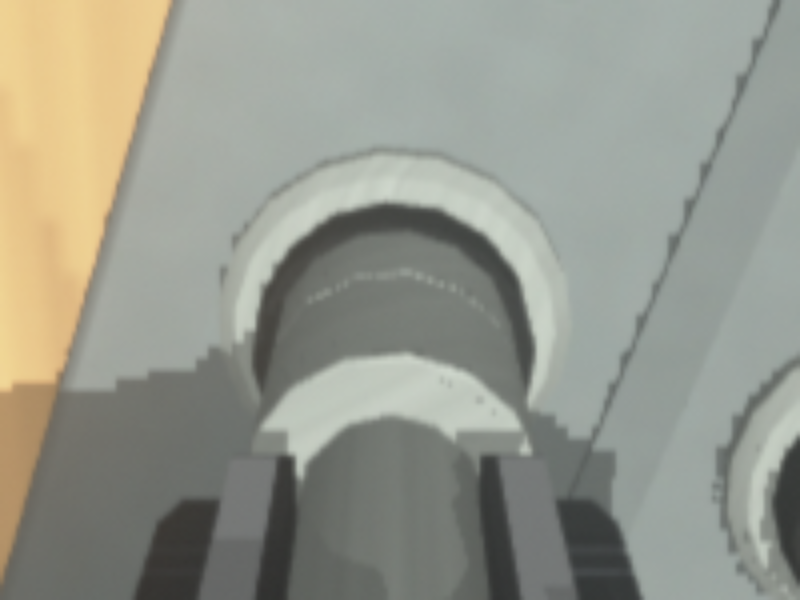

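Run:
```python
from h import *
env.move_gripper(50); p=env.read_position(); print(p,env.read_ft_force().round(1))
env.servo_line([p[0],p[1],220],speed=80)
env.move_ptp([480,-150,330],down(0)); env.hold(0.3)
for n in("scene","top"):
    im,W,c=cloud(n); s=(slice(180,330),slice(250,450)) if n=="scene" else (slice(190,310),slice(220,380))
    cv2.imwrite(f"pics/{n}_end.png",cv2.resize(im[s],None,fx=4,fy=4)[:,:,::-1])
    Q=W.reshape(-1,3); Q=Q[(abs(Q[:,0]-527)<35)&(abs(Q[:,1]-108)<35)]
    for lo,hi in((130,150),(100,130),(55,85)):
        t=Q[(Q[:,2]>lo)&(Q[:,2]<hi)]
        if len(t): print(n,lo,len(t),((t.min(0)+t.max(0))/2).round(1),np.median(t,0).round(1))
im,W,c=cloud("wrist"); cv2.imwrite("pics/w_end.png",im[:,:,::-1])
Q=W.reshape(-1,3); Q=Q[(abs(Q[:,0]-527)<35)&(abs(Q[:,1]-108)<35)]
for lo,hi in((130,150),(100,130),(55,85)):
    t=Q[(Q[:,2]>lo)&(Q[:,2]<hi)]
    if len(t): print("wr",lo,len(t),((t.min(0)+t.max(0))/2).round(1),np.median(t,0).round(1))
print(env.read_clock())
```

```text
[525.82571471 108.66610262  98.5918125 ] [-0.2  0.5  0.6]
scene 130 118 [525.2 107.1 136.3] [526.2 109.6 138.6]
scene 100 92 [527.1 108.7 115.1] [532.  113.5 115.4]
scene 55 131 [529.4 110.5  70.3] [538.  117.7  70.8]
top 130 79 [525.2 108.8 136.7] [525.8 107.8 138.4]
top 100 18 [520.4 106.8 112.7] [516.7 104.8 112.9]
top 55 32 [521.4 106.4  69.5] [512.7  99.1  72.4]
30.7917
```

View pics/scene_end.png

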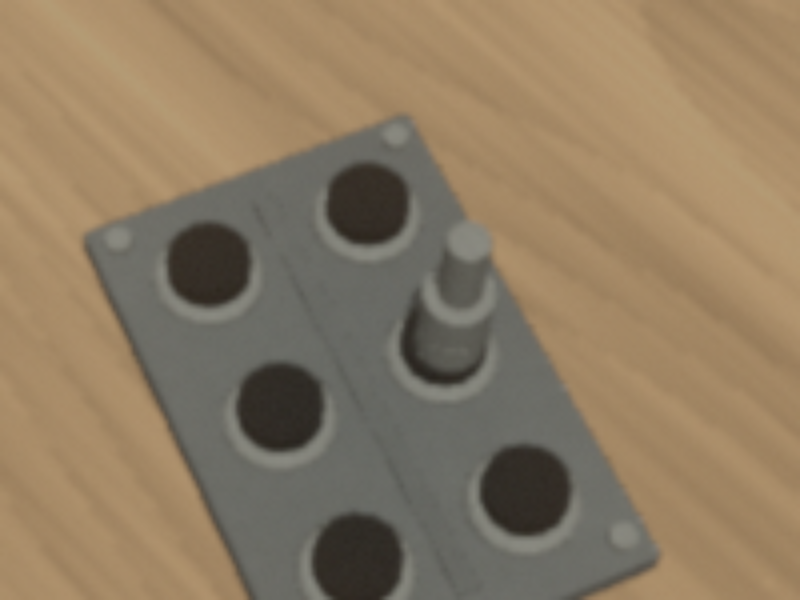

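View pics/w_end.png

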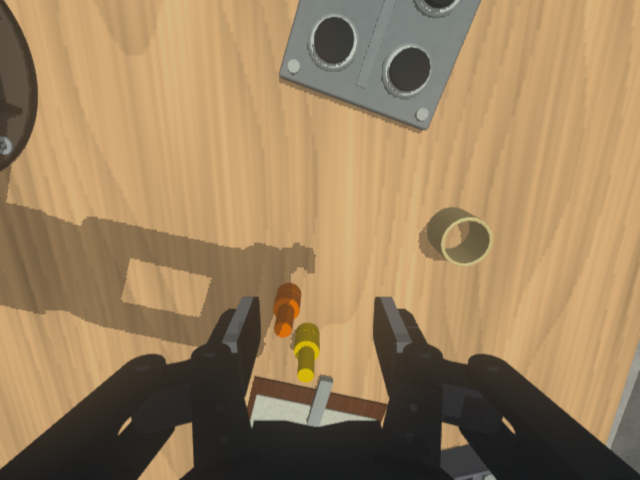

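The weight is upright, with its top at about 139 mm, and the decoys and sleeve haven't moved. I'll take one wrist look at the centring before handing in.

Run:
```python
from h import *
env.move_ptp([530,0,300],down(0)); env.hold(0.2)
im,W,c=cloud("wrist"); cv2.imwrite("pics/w_end2.png",cv2.resize(im[60:260,190:450],None,fx=3,fy=3,interpolation=2)[:,:,::-1])
Q=W.reshape(-1,3); Q=Q[(abs(Q[:,0]-527)<35)&(abs(Q[:,1]-108)<35)]
for lo,hi in((133,150),(86,94),(44,85),(36,42)):
    t=Q[(Q[:,2]>lo)&(Q[:,2]<hi)]
    if len(t): print("wr",lo,len(t),t.min(0).round(1),t.max(0).round(1),np.median(t,0).round(1))
print(env.read_clock())
```

```text
wr 133 635 [516.4  98.9 133.7] [537.9 120.8 141.3] [526.8 109.6 138.7]
wr 86 557 [509.5  92.1  86.4] [544.7 127.1  93.7] [528.1 103.5  88.9]
wr 44 36 [515.5  91.8  45.2] [541.4  98.9  84.1] [528.8  93.   69. ]
wr 36 341 [505.4  84.9  36.6] [548.  111.9  41.1] [527.7  93.   38.8]
31.725
```

View pics/w_end2.png

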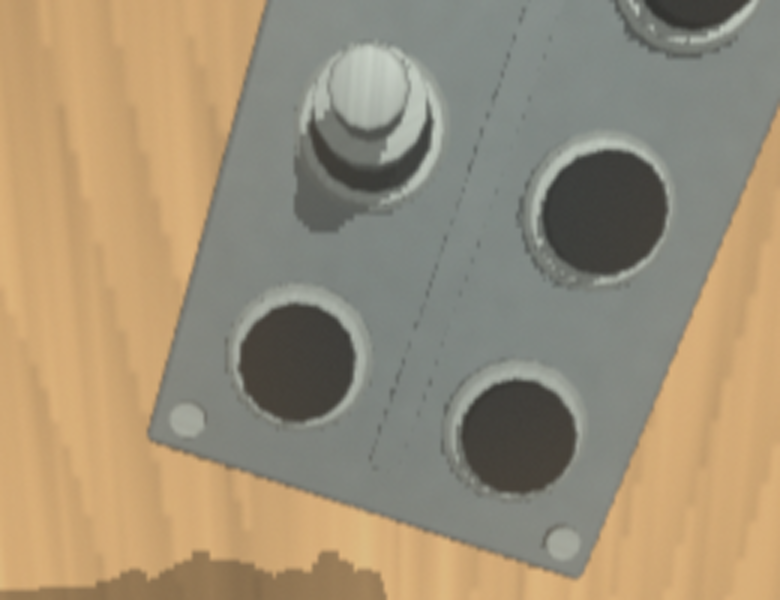

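View pics/top_end.png

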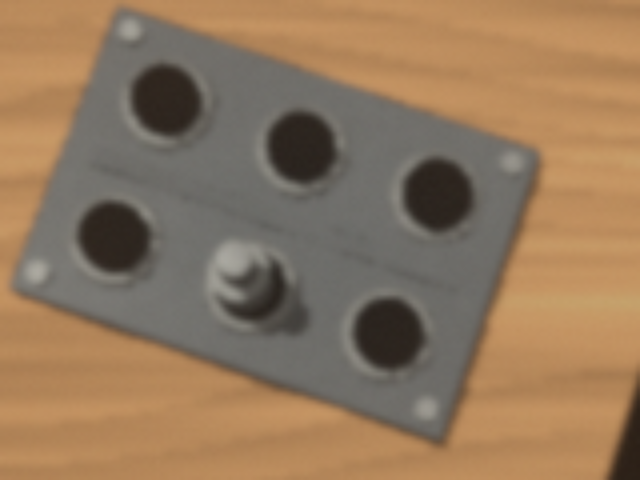

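Re-reading the wrist view, the camera sits on the +y side, so the dark margin I saw included the pad's side wall. My correction overshot: the foot is about 2.3 mm toward +y (weight at y = 109.6, pad centre at about 107.2). It is stable and still on the pad, but there's time to re-seat it properly.

Run:
```python
from h import *
q=down(0); g=np.array([526.7,109.2])
env.move_ptp([*g,190],q); env.servo_line([*g,99.5],speed=80,guard=8); print(env.read_position().round(1))
env.move_gripper(15,80); print(env.read_width(),env.read_ft_force().round(1))
env.servo_line([*g,104.5],speed=30); env.hold(0.2); print(env.read_ft_force().round(1))
p=g+[0,-2.2]
env.servo_line([*p,104.5],speed=20); env.hold(0.15)
print(env.servo_line([*p,98],speed=10,guard=4.5),env.read_position().round(2),env.read_ft_force().round(1))
env.move_gripper(50); x=env.read_position(); env.servo_line([x[0],x[1],220],speed=80)
env.move_ptp([530,0,300],q); env.hold(0.3)
im,W,c=cloud("wrist"); cv2.imwrite("pics/w_end3.png",cv2.resize(im[60:260,190:450],None,fx=3,fy=3,interpolation=2)[:,:,::-1])
Q=W.reshape(-1,3); Q=Q[(abs(Q[:,0]-527)<35)&(abs(Q[:,1]-108)<35)]
for lo,hi in((133,150),(86,94),(36,42)):
    t=Q[(Q[:,2]>lo)&(Q[:,2]<hi)]
    if len(t): print("wr",lo,len(t),t.min(0).round(1),t.max(0).round(1),np.median(t,0).round(1))
im,_=imaging.get_image("scene"); cv2.imwrite("pics/s_end3.png",im[:,:,::-1])
print(env.read_clock())
```

```text
[527.  109.3  99.9]
20.249306615362173 [-0.1  0.4  1.4]
[-0.1  0.1 -4.6]
True [526.73 107.04  99.6 ] [ 0.4 -0.3  4.9]
wr 133 625 [516.3  96.6 133.2] [537.  117.9 141.2] [526.7 107.5 138.7]
wr 86 566 [509.5  90.3  86.5] [543.8 124.8  91.3] [528.1 101.7  88.8]
wr 36 256 [505.5  85.6  36.4] [548.1 117.5  40.8] [529.4  92.7  38.8]
38.5167
```

View pics/w_end3.png

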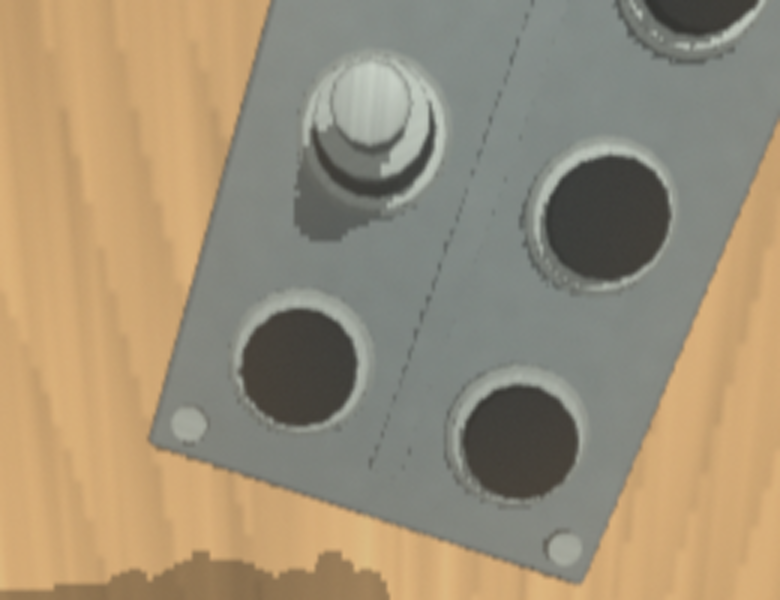

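View pics/s_end3.png

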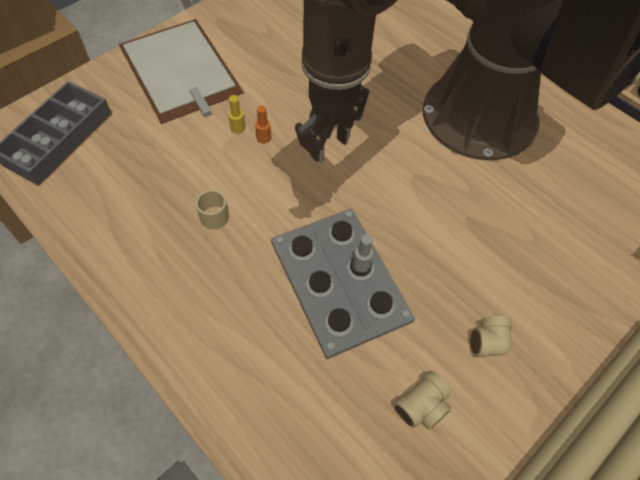

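The weight stands upright at scene (362,255), centred on the pad, with its top at about 139 mm. The elbow (492,337), tee (425,400) and sleeve (212,210) are where they started.

```bash
python3 -c "
from rig import env
env.hand_in(); print(env.read_clock())"
```

```text
the job is handed in; nothing more can be done
the job is handed in; nothing more can be done
```

The steel weight is standing upright on the jammed pad, and I handed the job in at about 38.5 s. The jammed pad is the one at plate x = -45, y = 0.

- **Finding the pad:** I pressed the foot on all six pads with a force guard. The other five sank about 6 mm, and this one stopped after about 1 mm. The contact force peaked at about 13 N.
- **Placing it:** My first placement was about right. I misread the pad's side wall in the wrist view and shifted it about 2.5 mm too far, so I picked the weight up again and re-centred it.
- **Last checks:**
  - In the wrist view the weight's axis is at (526.7, 107.5) and the pad centre at about (527, 107).
  - The weight's top is at about 139 mm, so that pad has sunk less than about 1 mm.
  - The gripper is clear, and the fittings and coloured look-alikes have not moved in the scene view.
- **Disagreement between cameras:** The cameras differed by up to about 5 mm on where the pads are. I relied on the wrist camera, and the top camera put the pad about 4 mm lower in y.

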